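# Present the coasters on a cam-lift drawer

### The job

Pull the drawer of the wooden coaster box all the way out to its stop, then take the black grip of the cam lever on the box's right-hand side and swing the lever up to its highest lift, where it stands straight up and the plate offers the slate coasters at their highest above the drawer. The lever springs back when let go, so finish while still holding it still by its grip at that highest point, with the drawer fully out and the three coasters lying flat in a pile on the plate. Leave the jigger standing where it is on top of the box.

Things in the scene. Friction and masses are not known exactly. Their poses are not given: they have to be found in the camera images.
- coaster_box: Fixed wooden box on the worktop, 170 x 170 x 92 mm high, open at its front for the drawer. Origin on the worktop; in its frame the housing runs from x = -80 mm (front) to +90 mm (back), y = -85 to +85 mm. -x points to the front, towards the robot; the drawer slides out along -x. The cam lever is on its -y side (right-hand side seen from the robot).
- drawer (a joint): How far the drawer is out: 0 shut, 0.12 m out at its stop. Friction about 3.5 N; it stays where it is left.
- drawer_pull (a point): Centre of the drawer's brass bar handle: a round bar 10 mm thick, 110 mm long, lying level along the box's y axis, 62 mm above the worktop. It stands 45 mm (centre) in front of the drawer front; its two posts are at 43 mm either side of this point. The top of the box is 30 mm above it. Moves with the drawer.
- lift_lever (a joint): Angle of the cam lever in rad: 0 at rest (the lever points to the back of the box, 10 degrees above level); it grows as the lever swings up and over towards the front; 1.396 is straight up, the highest lift; past that the plate sinks again, end stop at 2.3. Spring-returned: 3 to 5 N at the grip, and it falls back to 0 when released.
- lever_pivot (a point): Point on the lever's axle in the middle of the lever arm's thickness, 96 mm to the box's right (-y) of its middle, 30 mm above the worktop. The axle lies along the box's y axis. The axle rides on the drawer: it moves with it.
- lever_grip: Black round bar on the lever's end, 14 mm thick, 62 mm long along the box's y axis, 18 mm end cap, sticking out to -y. Origin on its axis in mid-length, 75 mm from the axle, 38 mm beyond lever_pivot in -y, 34 mm from the lever arm (8 mm thick, 14 mm high). Rides on an arc about the axle: 43 mm above the worktop, behind the axle, at rest; 105 mm at the highest lift.
- lift_plate (a joint): Height of the steel lift plate above its lowest position, in m: 0 with the lever at rest, 0.028 at the highest lift; driven by the lever's cams: 0.034 x (sin(lever angle + 0.175) - 0.174). With the drawer shut the roof of the box keeps the plate from rising.
- plate_top (a point): Centre of the top of the steel lift plate (106 x 106 mm, inside the drawer), 48 mm above the worktop at rest. The drawer's rim is 74 mm above the worktop.
- coaster_0: Round slate coaster, 99 mm across, 8 mm thick, number 1 from the bottom of the pile of three on the lift plate in the drawer. Origin at the centre of its underside.
- coaster_1: Round slate coaster, 99 mm across, 8 mm thick, number 2 from the bottom of the pile of three on the lift plate in the drawer. Origin at the centre of its underside.
- coaster_2: Round slate coaster, 99 mm across, 8 mm thick, number 3 from the bottom of the pile of three on the lift plate in the drawer. Origin at the centre of its underside.
- drink_can: Drink can, 53 mm across, 135 mm high, beside the box on its left; an obstacle. Origin under its centre.
- jigger: Double brass jigger, 47 mm across, 101 mm high, standing on top of the coaster box; to be left alone. Origin under its centre.

How it is judged:
On the way, in this order (a step that is already met when the one before it is completed fails the run):
1. the drawer is out to its stop while the lever is still down (value of joint drawer above 0.113 m and value of joint lift_lever below 0.3 rad), for 0.2 s.
2. the lever is held by its grip at the highest lift, drawer still out (value of joint lift_lever between 1.196 and 1.596 rad and value of joint lift_plate above 0.0268 m and value of joint drawer above 0.11 m and contact force between the fingers and lever_grip above 0.5 N), for 0.3 s.
At the end, for the whole second after the job is handed in: Drawer at least 110 mm out; lever within 0.2 rad of its highest lift (1.396 rad), plate at least 26.8 mm up; lever still (under 0.15 rad/s), fingers on its grip with over 0.5 N; the three coasters flat (within 0.15 rad) on the plate, each within 25 mm of its centre (all of step 2 and velocity of joint lift_lever between -0.15 and 0.15 rad/s and horizontal distance between each of coaster_0, coaster_1, coaster_2 and plate_top below 0.025 m and angle between each of coaster_0, coaster_1, coaster_2's own z axis and vertical below 0.15 rad); the arm keeps its last pose, push and grip.
It fails at once if the jigger on the box is moved by more than 30 mm or tipped over (distance of jigger from where it was at the start of the episode above 0.03 m or angle between jigger's own z axis and vertical above 0.5 rad).
It also fails if it takes over 51 s, if anything falls off the work surface, if the arm or the gripper's body presses on something with over 40 N, if the wrist force passes 120 N, or if a joint passes its speed limit or range.

### The arm

A 7-joint arm with a two-finger parallel gripper is mounted at the origin on a cart in front of the work surface, level with it; the furniture and walls round the work are solid. World frame = base frame: x ahead of the robot, y to its left, z up, the work surface at z = 0. Lengths are in m, angles in rad, forces in N, time in s.
With the tool pointing down it reaches from about 0.375 to 0.925 m from the base axis. Payload 3.1 kg.
Tool frame: the origin (TCP) lies midway between the tips of the shut fingers; the grasp point (between the pads) lies 19 mm behind it; z points along the fingers, y is the line along which they close (so a half turn about z gives the same grasp; the last joint's range is limited). The gripper opens to 85 mm and grips with 20 to 120 N. Pads are 22 mm wide; open, the fingers measure 114 mm over their backs; the gripper's body (76 mm by 85 mm) begins 54 mm behind the grasp point. The pads swing forward as they close: fully open they stand 13 mm farther back than shut.
Start: joints at [-0.098, 0.383, 0.044, 1.598, -0.018, 1.161, -0.05], TCP at [0.65, 0, 0.21] pointing down, gripper open.
Joint ranges: [-2.61, 2.61], [-0.41, 2.15], [-1.48, 1.57], [0, 2.5], [-1.57, 4.71], [0.05, 1.97], [-2.85, 2.85]. Speed limits (rad/s): [2.79, 2.79, 3.14, 3.14, 3.14, 3.14, 3.14].

### API

Orientations are given as a unit quaternion [w, x, y, z].
In Python, from bench import r, hand, inverse_kinematics, sensors, snapshot, ticket gives the robot as it stands. Calls block until the motion is done:
- r.move_to(position, orientation): joint-space move of the TCP to a pose.
- r.servo_line(position, orientation=None, rate=0.15, f_stop=None): straight line of the TCP; orientation=None keeps the orientation; rate is the mean speed in m/s. With f_stop (N) it stops when the force on the tool has changed by that much, and returns True; else False.
- r.move_j(angles): joint-space move.
- hand.move_gripper(opening): finger opening in m; the grip force is fixed at half the most; returns when the fingers have stopped.
- r.dwell(seconds).
- inverse_kinematics(position, orientation): joint angles nearest the present ones, or None.
- sensors.sense(): the state.
- snapshot(name): name is "scene" or "side" or "wrist"; returns a dict with "pixels" (480x640x3 uint8, red, green, blue), "mtx" (3x3 intrinsics, pixels), "k1" (the pictures are not rectified: a ray, as slopes to the right and down, at radius r is drawn at 1 + k1 r^2 times it, then the intrinsics apply), "rvec" (rotation vector, rad) and "tvec" (3), from world to camera coordinates, as OpenCV has them; the wrist camera has in their place "hand_eye" (4x4, takes a point from camera to tool coordinates, whose origin is the TCP and whose axes are the flange's). Camera axes: x right, y down, z forward; pixel columns grow to the right and rows downward; lengths in m; the calibration is good to about 2 mm. A picture is of the moment at which its call begins: read the wrist's pose just before it. There is no depth.
A pose or a line that the arm cannot do raises r.IKError and nothing moves.
- ticket.sign_off(): hands the job in; it is judged then, once.
The state is a dict: "clock": time; "joint_positions": joint angles; "joint_vel": joint speeds; "joint_torque": joint torques, N m; "tcp_pos": TCP position; "ee_rot": TCP orientation; "force": force on the tool from outside, world axes, zero at the start; "torque": the same for the moment, N m; "grip_width": finger opening in m; "grip_force": force on a finger pad.
Only numpy, scipy, OpenCV 4.12 (cv2) and the standard library are available. Lean on these libraries where they do the work, as an engineer would, in place of code of your own. Each camera call takes 0.05 s, during which the arm holds its last target. There are 200 camera calls.

## Working session

There is one attempt and no reset: what is moved stays moved. The work goes in short steps, each a Python script; the robot and the scene stay as the last script left them, time stands still between calls to the robot, and variables do not carry over. Pictures are saved under pics/ and viewed, at most 10 in all, crops included, and the job is handed in when it is done.

```bash
mkdir -p pics; python3 - <<'E'
from bench import *
import cv2
for n in("scene","side"):
    s=snapshot(n); cv2.imwrite(f"pics/{n}0.png",s["pixels"][:,:,::-1]); print(n,s["mtx"].tolist(),s["k1"],s["rvec"],s["tvec"])
s=sensors.sense(); print(s)
E
```

```text
scene [[591.2254668760107, 0.0, 326.26066660892934], [0.0, 591.2254668760107, 237.65387083529643], [0.0, 0.0, 1.0]] 0.06682711610210437 [ 1.9489829  -0.74573354  0.44620121] [-0.45904267  0.30912849  0.62129287]
side [[433.4110204368537, 0.0, 312.48085436732987], [0.0, 433.4110204368537, 243.88704479909848], [0.0, 0.0, 1.0]] 0.030352124136644967 [ 1.95601082 -0.41948068  0.24404763] [-0.59420296  0.24922269  0.55770913]
{'clock': 0.1, 'joint_positions': array([-0.09778016,  0.38379109,  0.04383035,  1.59941035, -0.01791959,
        1.16124396, -0.04988491]), 'joint_vel': array([-6.79259064e-05, -7.60332941e-04,  3.38018268e-04, -5.94872161e-03,
       -1.34828006e-03,  1.69034996e-04,  1.08032096e-03]), 'joint_torque': array([ 2.75694918e-03, -4.34731865e+01,  1.02928251e+00, -2.50458258e+01,
        1.08449228e-02,  5.45091054e-03, -1.99926194e-05]), 'tcp_pos': array([ 6.49080325e-01, -7.21829115e-06,  2.08791372e-01]), 'ee_rot': array([-0.00083008,  0.70708036,  0.70713213, -0.00090798]), 'force': array([0.56565305, 0.83729167, 0.12250941]), 'torque': array([-0.01776007, -0.01805298,  0.01693872]), 'grip_force': 0.0, 'grip_width': 0.0856924026578997}
```

View pics/scene0.png

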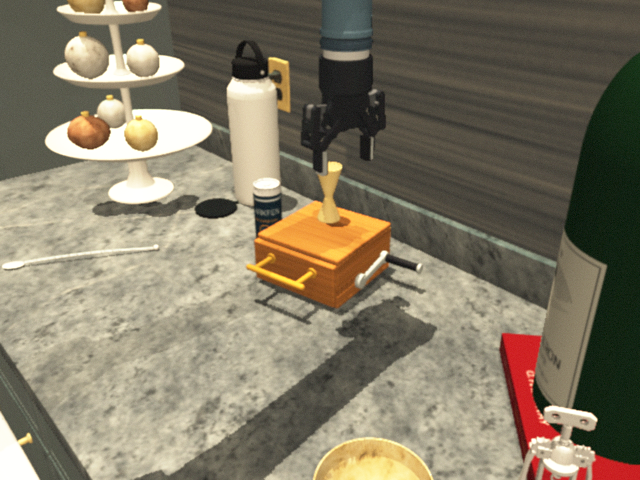

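View pics/side0.png

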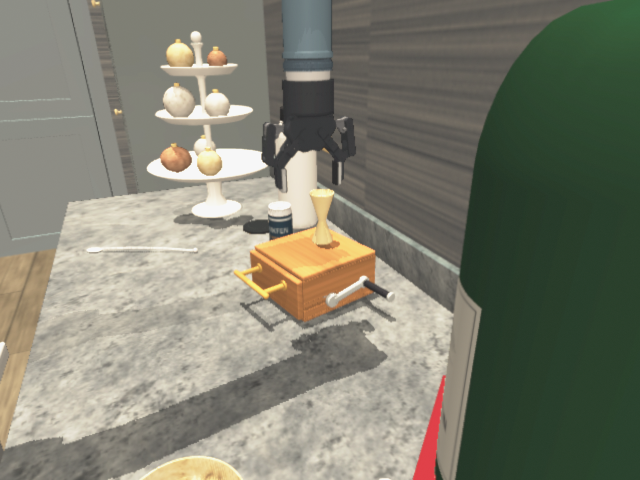

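The box, handle (scene ~(249,267)–(302,290)) and lever grip (scene ~(390,258)–(420,268)) are visible in both views. I'll enlarge them for exact pixels.

```bash
python3 - <<'E'
import cv2,numpy as np
a=cv2.imread("pics/scene0.png")[195:310,235:435]; b=cv2.imread("pics/side0.png")[220:320,225:405]
a=cv2.resize(a,None,fx=4,fy=4,interpolation=2)
b=cv2.resize(b,None,fx=4,fy=4,interpolation=2)
cv2.imwrite("pics/a.png",a);cv2.imwrite("pics/b.png",b)
E
```

```text
(no output)
```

View pics/a.png

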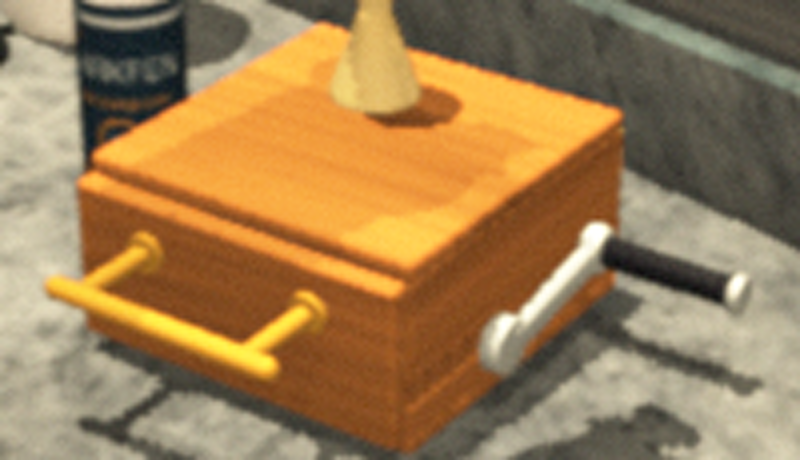

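View pics/b.png

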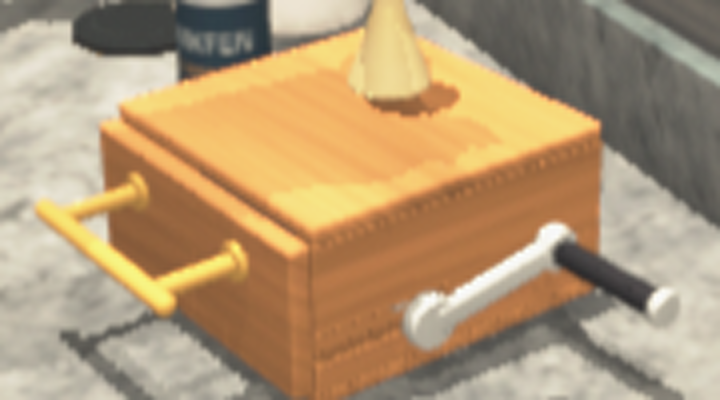

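```bash
cat > fit.py <<'E'
import cv2,numpy as np
from scipy.optimize import least_squares
from bench import *
C={n:snapshot(n) for n in("scene","side")}
def proj(n,P):
    c=C[n]; d=np.array([c["k1"],0,0,0,0.])
    return cv2.projectPoints(np.asarray(P,float),np.array(c["rvec"],float),np.array(c["tvec"],float),np.array(c["mtx"]),d)[0][:,0]
px={"scene":(np.array([[93,158],[408,272],[622,115],[325,25],[50,286],[272,368],[740,290],[500,342]])/4+[235,195]),
"side":(np.array([[120,108],[312,237],[600,127],[365,28],[42,210],[168,302],[663,303],[427,320]])/4+[225,220])}
def pts(p):
    x,y,t,h,g,v=p
    L=np.array([[-.08,.085,.092],[-.08,-.085,.092],[.09,-.085,.092],[.09,.085,.092],[h,.055,.062],[h,-.055,.062],[g,-.167,.043],[v,-.102,.03]])
    c,s=np.cos(t),np.sin(t)
    return np.c_[x+c*L[:,0]-s*L[:,1],y+s*L[:,0]+c*L[:,1],L[:,2]]
f=lambda p:np.concatenate([(proj(n,pts(p))-px[n]).ravel() for n in px])
E
python3 - <<'E'
from fit import *
s=least_squares(f,[.65,0,0,-.13,.06,-.01],loss="soft_l1")
print(s.x.round(4),s.cost); print(f(s.x).reshape(2,8,2).round(1).tolist())
E
```

```text
[ 0.6831  0.0859  0.2342 -0.1339  0.0525 -0.0297] 26.105932831739757
[[[-3.0, -1.1], [-0.0, -1.6], [-0.6, -1.6], [-3.2, -1.2], [1.2, 0.0], [-1.2, -0.2], [-0.2, 0.4], [1.9, 3.4]], [[-2.8, -0.6], [-0.5, -0.5], [0.4, -0.2], [4.1, -1.1], [0.8, 1.1], [-0.1, 1.9], [1.2, 2.3], [0.4, 4.5]]]
```

```bash
cat > h.py <<'E'
import numpy as np,cv2
from scipy.spatial.transform import Rotation as R
from bench import *
B=np.array([.6831,.0859]);T=.2342
def W(x,y,z): c,s=np.cos(T),np.sin(T); return np.array([B[0]+c*x-s*y,B[1]+s*x+c*y,z])
def box(p): c,s=np.cos(T),np.sin(T); d=np.asarray(p)[:2]-B; return np.array([c*d[0]+s*d[1],-s*d[0]+c*d[1],p[2]])
q=(R.from_euler('z',T)*R.from_quat([.70710678,.70710678,0,0])).as_quat(scalar_first=True)
def st():
    s=sensors.sense(); print(round(s["clock"],2),"box",box(s["tcp_pos"]).round(4),"F",s["force"].round(1),"w",round(s["grip_width"],4),"gf",round(s["grip_force"],1)); return s
def wrist(name,P):
    s=sensors.sense();c=snapshot("wrist");im=np.ascontiguousarray(c["pixels"][:,:,::-1])
    M=np.eye(4);M[:3,:3]=R.from_quat(s["ee_rot"],scalar_first=True).as_matrix();M[:3,3]=s["tcp_pos"]
    M=np.linalg.inv(M@np.array(c["hand_eye"]))
    uv=cv2.projectPoints(np.array(P,float),R.from_matrix(M[:3,:3]).as_rotvec(),M[:3,3],np.array(c["mtx"]),np.array([c["k1"],0,0,0,0.]))[0][:,0]
    for u in uv:
        if abs(u).max()<2000: cv2.drawMarker(im,tuple(int(round(v)) for v in u),(255,0,255),cv2.MARKER_CROSS,14,1)
    cv2.imwrite(f"pics/{name}.png",im);print(uv.round(1).tolist())
E
python3 - <<'E'
from h import *
hand.move_gripper(.045)
r.servo_line(W(-.134,0,.21),q,rate=.2)
wrist("w1",[W(-.134,.055,.062),W(-.134,-.055,.062),W(-.08,.085,.092),W(-.08,-.085,.092),W(.0525,-.165,.043)])
st()
E
```

```text
[[315.6, 155.8], [315.8, 282.5], [391.8, 115.4], [380.1, 329.3], [496.0, 373.2]]
1.43 box [-0.133  -0.0016  0.2104] F [ 0.3 -0.6  0.5] w 0.0448 gf 0.0
```

View pics/w1.png

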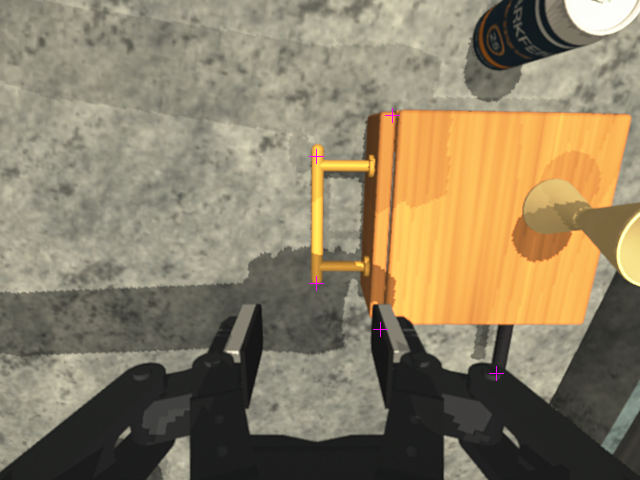

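Wrist view: the handle bar runs from (317,147) to (317,284), within 1 px of prediction across and about 2.5 mm off along y. The grip is at about (500,355), as predicted. Now grasp and pull.

```bash
python3 - <<'E'
from h import *
r.servo_line(W(-.134,.001,.044),q,rate=.12,f_stop=12);st()
hand.move_gripper(0.0);a=st()
b=box(a["tcp_pos"])
r.servo_line(W(b[0]-.112,b[1],b[2]),q,rate=.1);st()
print(r.servo_line(W(b[0]-.13,b[1],b[2]),q,rate=.03,f_stop=12));st()
E
```

```text
2.97 box [-0.1331  0.0009  0.0449] F [ 0.2  0.1 -0.1] w 0.045 gf 0.0
3.47 box [-0.1325  0.0009  0.0458] F [0.3 0.7 6.4] w 0.0002 gf 3.2
4.72 box [-0.2436  0.001   0.046 ] F [-0.1 -0.4  0.6] w -0.0002 gf 0.0
False
5.47 box [-0.2623  0.0009  0.0459] F [-0.4  0.8  1.1] w 0.0001 gf 0.0
```

```bash
python3 - <<'E'
from h import *
s=snapshot("scene")["pixels"][195:345,215:435,::-1];t=snapshot("side")["pixels"][190:340,205:405,::-1]
cv2.imwrite("pics/c.png",cv2.resize(np.hstack([s,t]),(798,285),interpolation=cv2.INTER_CUBIC))
E
```

```text
(no output)
```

View pics/c.png

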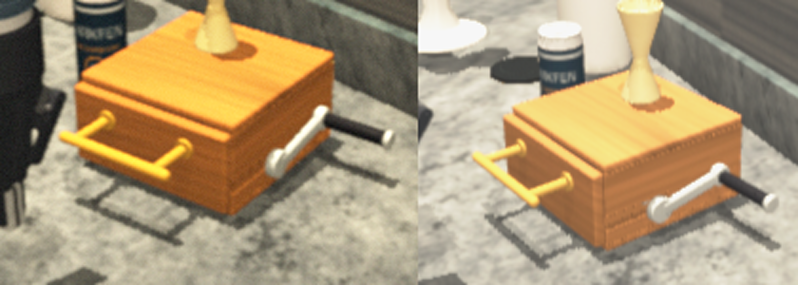

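The drawer hasn't moved and the handle is intact, so the fingers closed without taking the bar. Next I'll check the TCP against the cameras.

```bash
python3 - <<'E'
from fit import *
import h
s=h.st(); print(s["tcp_pos"],s["ee_rot"],h.q)
p=s["tcp_pos"]
for n in C: print(n,proj(n,[p,p+[0,0,.02],p+[0,0,.1]]).round(1).tolist())
a=C["scene"]["pixels"][215:325,175:275,::-1]; b=C["side"]["pixels"][200:310,140:240,::-1]
cv2.imwrite("pics/d.png",cv2.resize(np.hstack([a,b]),None,fx=4,fy=4,interpolation=cv2.INTER_CUBIC))
E
```

```text
5.67 box [-0.2622  0.0009  0.0459] F [ 0.8  0.  -0.2] w -0.0003 gf 0.0
[0.42781719 0.02593599 0.04585783] [1.01139854e-04 6.19621953e-01 7.84900384e-01 1.11187486e-04] [0.         0.61965115 0.78487735 0.        ]
scene [[218.7, 323.6], [217.5, 312.3], [212.5, 264.6]]
side [[182.5, 317.7], [180.8, 307.3], [173.3, 263.2]]
```

View pics/d.png

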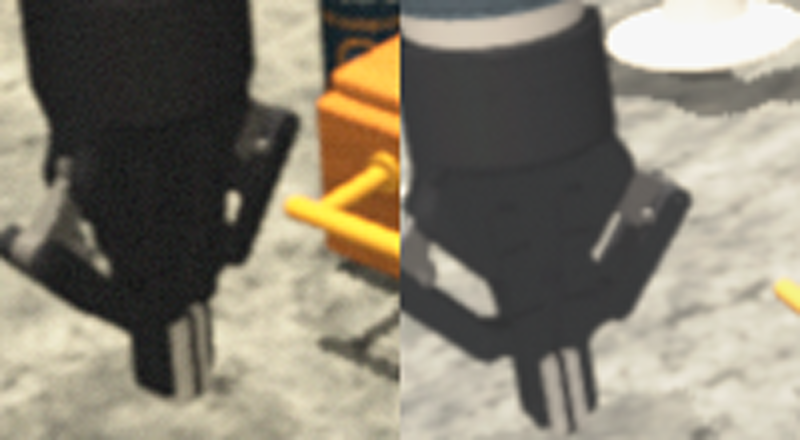

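Predicted TCP is at scene (218.7,323.6) and side (182.5,317.7), but the fingertips show at about (221,313) and (182.5,306). In both views the real tips are about 20 mm higher than the reported TCP. I'll go 20 mm lower, guarded by the force stop.

```bash
python3 - <<'E'
from h import *
b=box(sensors.sense()["tcp_pos"])
r.servo_line(W(b[0],0.002,.13),q,rate=.2)
hand.move_gripper(.045)
r.servo_line(W(-.133,.002,.13),q,rate=.2)
print(r.servo_line(W(-.133,.002,.025),q,rate=.12,f_stop=10));st()
hand.move_gripper(0.0);a=st()
b=box(a["tcp_pos"])
if a["grip_width"]>.005:
    print(r.servo_line(W(b[0]-.11,b[1],b[2]),q,rate=.08,f_stop=25));st()
    print(r.servo_line(W(b[0]-.13,b[1],b[2]),q,rate=.03,f_stop=12));st()
E
```

```text
False
8.57 box [-0.1322  0.0019  0.0258] F [-0.3 -0.9 -0.1] w 0.0451 gf 0.0
9.0 box [-0.1325  0.0019  0.0259] F [-0.9  0.7  6. ] w 0.0077 gf 58.7
False
10.52 box [-0.243   0.0027  0.0258] F [-0.7  5.1  5.5] w 0.0077 gf 59.1
True
10.99 box [-0.2523  0.003   0.0259] F [ 1.3  0.1 -0. ] w 0.0079 gf 59.9
```

```bash
python3 - <<'E'
from h import *
b=box(sensors.sense()["tcp_pos"])
hand.move_gripper(.045)
r.servo_line(W(b[0],b[1],.15),q,rate=.15)
g=-.0673
r.servo_line(W(g,-.142,.15),q,rate=.2)
wrist("w2",[W(g,-.103,.043),W(g,-.165,.043),W(g-.074,-.096,.03),W(-.2525,.055,.062),W(-.2525,-.055,.062)])
st()
E
```

```text
[[318.3, 185.8], [318.1, 267.5], [218.5, 173.8], [-7.4, -86.3], [29.4, 115.7]]
13.78 box [-0.068  -0.141   0.1497] F [-0.4  0.1  0. ] w 0.0448 gf 0.0
```

View pics/w2.png

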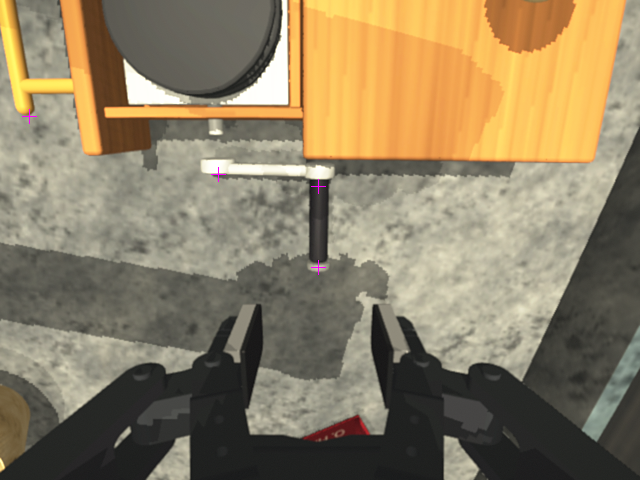

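Wrist view: the drawer is out and the coaster pile is visible. The grip bar runs from (318,180) to (318,262), and the hub is at (216,166). The prediction matches to about 3 mm, so I'll grasp and swing.

```bash
python3 - <<'E'
from h import *
g=-.0673;y=-.138
print(r.servo_line(W(g,y,.007),q,rate=.12,f_stop=10));st()
hand.move_gripper(0.0);a=st()
if a["grip_width"]>.006:
    b=box(a["tcp_pos"]);a0=np.radians(10)
    cx=b[0]-.075*np.cos(a0);cz=b[2]-.075*np.sin(a0)
    for t in np.linspace(a0,np.pi/2,9)[1:]:
        if r.servo_line(W(cx+.075*np.cos(t),y,cz+.075*np.sin(t)),q,rate=.08,f_stop=30): print("stop",t);break
        st()
    r.dwell(.6);st()
C=np.hstack([snapshot("scene")["pixels"][150:330,200:430,::-1],snapshot("side")["pixels"][150:330,190:390,::-1]])
cv2.imwrite("pics/e.png",cv2.resize(C,None,fx=1.8,fy=1.8,interpolation=cv2.INTER_CUBIC))
wrist("w3",[W(-.0673-.0739,-.096,.105)])
E
```

```text
False
15.12 box [-0.0663 -0.1384  0.0081] F [ 0.1 -0.4 -0.2] w 0.0448 gf 0.0
15.53 box [-0.0666 -0.1382  0.0078] F [-1.  -0.   2.5] w 0.012 gf 58.4
15.85 box [-0.0695 -0.1382  0.0205] F [ 2.6 -0.5 -2.7] w 0.0121 gf 58.8
16.17 box [-0.0744 -0.1381  0.0327] F [ 3.9  0.1 -3.7] w 0.0117 gf 58.9
16.48 box [-0.0808 -0.1381  0.0436] F [ 7.5  0.4 -3.6] w 0.0116 gf 58.9
16.8 box [-0.0885 -0.1381  0.0534] F [ 7.5  1.5 -4.4] w 0.0115 gf 58.9
17.12 box [-0.0982 -0.138   0.0625] F [7.2 0.9 1. ] w 0.0118 gf 58.8
17.43 box [-0.108  -0.1379  0.0689] F [7.9 2.3 2.9] w 0.0114 gf 58.8
17.75 box [-0.1181 -0.1379  0.0737] F [8.3 2.6 4.2] w 0.0112 gf 58.7
18.07 box [-0.1282 -0.1379  0.0769] F [10.   3.9  9.8] w 0.0117 gf 58.7
18.67 box [-0.128  -0.1379  0.0768] F [10.   3.5  8.3] w 0.0115 gf 58.7
[[284.0, 228.2]]
```

View pics/e.png

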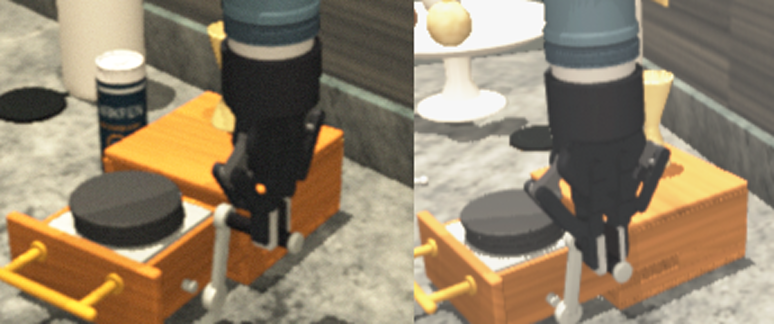

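Lever is nearly up, but the TCP lags its target by about 12 mm in x, so the arm yields under load. I'll correct toward the front in small steps using the reported pose.

```bash
python3 - <<'E'
from h import *
s=st();print(s["ee_rot"].round(3),q.round(3))
for dx in(.146,.152,.157):
    r.servo_line(W(-dx,-.138,.070),q,rate=.04);r.dwell(.3);s=st()
    if box(s["tcp_pos"])[0]<-.140:break
print(s["ee_rot"].round(3))
from fit import proj,C
a=C["scene"]["pixels"][200:330,280:400,::-1]; b=C["side"]["pixels"][220:350,220:340,::-1]
a,b=[cv2.resize(np.ascontiguousarray(i),None,fx=3.3,fy=3.3,interpolation=2) for i in(a,b)]
for i,n,o in((a,"scene",(280,200)),(b,"side",(220,220))):
    for ang in(0,.2,-.2):
        for u in proj(n,[W(-.1412,-.096,.03),W(-.1412+.075*np.sin(ang),-.096,.03+.075*np.cos(ang))]):
            cv2.drawMarker(i,tuple(int(v) for v in (u-o)*3.3),(255,0,255),0,12,1)
cv2.imwrite("pics/f.png",np.hstack([a,b]))
E
```

```text
18.82 box [-0.1281 -0.1379  0.0768] F [9.8 3.2 9.2] w 0.0114 gf 58.7
[0.009 0.619 0.786 0.008] [0.    0.62  0.785 0.   ]
19.41 box [-0.1327 -0.1378  0.0778] F [10.2  4.4 11.4] w 0.0112 gf 58.6
20.01 box [-0.138  -0.1378  0.0784] F [ 9.9  4.9 13.8] w 0.0114 gf 58.6
20.58 box [-0.1429 -0.1378  0.0788] F [ 8.   4.7 14.9] w 0.0118 gf 58.7
[0.01  0.619 0.785 0.009]
```

View pics/f.png

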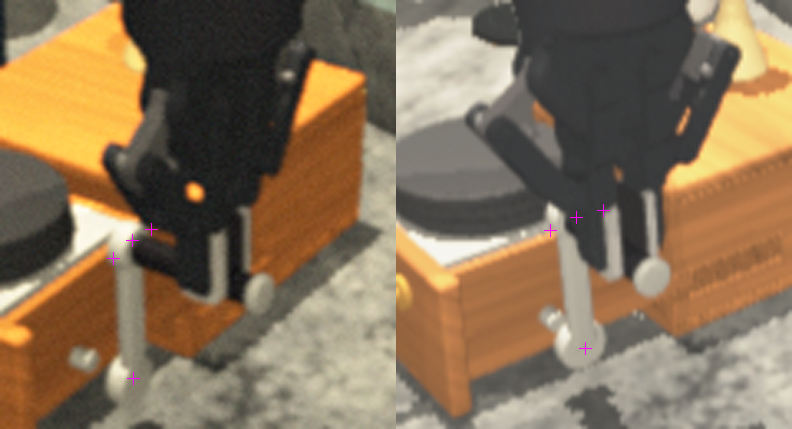

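The hub and arm top are at scene (127,378)/(122,243) and side (579,342)/(558,212). The lever stands about 0.05–0.09 rad past vertical, with the drawer out and the coasters flat on the raised plate. I'll ease back a few mm, relieve the vertical strain and hand in.

```bash
python3 - <<'E'
from h import *
for X in(-.154,-.151,-.148):
    r.servo_line(W(X,-.138,.074),q,rate=.02);r.dwell(.5);s=st()
    if box(s["tcp_pos"])[0]>-.1395:break
r.dwell(1);s=st();print(abs(s["joint_vel"]).max())
if s["grip_width"]>.008 and -.1425<box(s["tcp_pos"])[0]<-.134: print(ticket.sign_off())
E
```

```text
21.58 box [-0.1449 -0.1377  0.0793] F [7.1 2.9 8.1] w 0.0114 gf 59.1
22.38 box [-0.1433 -0.1377  0.0793] F [5.3 1.5 9.8] w 0.0115 gf 59.5
23.18 box [-0.1416 -0.1378  0.0793] F [ 3.   2.2 12.4] w 0.0112 gf 59.7
24.18 box [-0.1416 -0.1377  0.0793] F [ 3.6  3.  13.2] w 0.0115 gf 59.7
0.001388397335176956
the job is handed in; nothing more can be done
None
```

The job is handed in, with no verdict returned: the drawer was pulled about 120 mm to its stop, and the lever is held still by its grip, by my estimate within 0.1 rad of straight up. In the last picture the coasters lay flat on the raised plate and the arm never came near the jigger.

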